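# Start and run in the gearbox filler plug

## Task

Close the open filler port on the grey gearbox with the red winged plug: set the plug upright into the port, turn it back (anticlockwise from above) with only light pressure until you feel it drop into the thread start, then run it in clockwise until it sits fully home and snug on its sealing ring, and let go. Never force it - no hard pushing, and stop when it binds or is snug - and leave the other things on the table where they are.

Things in the scene. Friction and masses are not known exactly. Their poses are not given: they have to be found in the camera images.
- plug_wing (a point): Grip centre of the upright red wing on the loose filler plug. The wing is 12 mm thick along this frame's x, 46 mm long along y, 34 mm tall (20 mm below to 13 mm above this point). z is the plug's axis, up out of the head. Red round head under the wing: 58 mm across, 8 mm thick, its underside (shoulder) 28 mm below this point. The plug starts upright on its foot on the table.
- plug_shoulder (a point): Centre of the underside of the plug's head, axes as plug_wing; 30 mm above the foot of the steel shank. It lies on the sealing ring when the plug is home. Set down on the thread's ridges it stands 13.5 mm above the ring (17.5 mm if on a tooth); dropped into the thread start, about 2.9 mm.
- plug: The whole plug, about 0.14 kg, origin at the centre of its foot, axes as plug_wing. Shank 32 mm in diameter, foot tapered over 8 mm to 21 mm. 12 mm above the foot three round thread lugs stand out, 120 degrees apart, one along +x, 44 mm across over the tips, 5 mm thick.
- port (a point): Centre of the open round filler port on top of the gearbox, in the plane of the black sealing ring's upper face, 85 mm above the table; z up, x and y along the housing (they do not tell where the thread begins). 47 mm across at the mouth; from 7 mm down a right-hand brass thread stands in to 35 mm across: three ridges of 84 degrees, gaps (thread starts) of 36 degrees between.
- thread_mouth (a point): Centre of the top of the thread ridges, 7 mm below port. The plug's lugs ride on them. Turned anticlockwise from above by at most 115 degrees they come to the gaps, where the plug can drop 10.5 mm; a tooth 4 mm high at the far side of each gap stops them there. Turned clockwise on top, the lugs jam on that tooth: no way in.
- thread_end (a point): Point on the port's axis 18 mm below port, where the lugs lie when the plug is home. From the drop, clockwise turning runs the plug in: shoulder on the ring after 30 to 60 degrees; from there the ring is squeezed and the turning moment climbs from almost nothing over some 25 degrees: snug after 65 to 95 degrees (0.1 to 0.4 N m).
- gearbox: The grey gearbox with port, thread and ring, fixed to the table: foot 120 x 134 mm, housing 52 mm high, round boss 63 to 68 mm across up to the port's rim. Origin under its centre, on the table.
- seal: The black rubber sealing ring round the port's rim, 62 mm outside, 47 mm inside, 5 mm thick, on the gearbox; it yields about 1 mm for every 20 N; origin at the centre of its underside.
- tile_bundle: Bystander, to be left alone: a paper-banded bundle of nine green tiles, 49 x 72 x 34 mm; origin at the centre of its underside.
- lot_stamp: Bystander, to be left alone: a wooden hand stamp with turned handle, 26 x 52 x 73 mm; origin at the centre of its underside.
- masking_roll: Bystander, to be left alone: a roll of cream masking tape lying flat, 104 x 102 x 25 mm; origin at the centre of its underside.
- row_block: Bystander, to be left alone: an oblong wooden block, 58 x 125 x 30 mm; origin at the centre of its underside.
- wind_timer: Bystander, to be left alone: a white wind-up timer with red dial, 54 x 60 x 66 mm; origin at the centre of its underside.
Not all that is in view belongs to the job. Of the things that look like the plug, the larger one is meant.

How it is judged (in metres and radians):
On the way:
1. the plug has dropped upright into the thread start (shoulder less than 5 mm above the sealing ring) (horizontal distance between plug_shoulder and port below 0.003 m and angle between plug_wing's own z axis and vertical below 0.08 rad and z of plug_shoulder in the frame of port below 0.005 m), for 0.05 s.
At the end, for the whole second after the job is handed in: The plug is in the port, upright within 0.08 rad and centred within 3 mm, its shoulder less than 1 mm above the sealing ring and snug (pressing on the ring with more than 4 N by itself), at rest and released (horizontal distance between plug_shoulder and port below 0.003 m and angle between plug_wing's own z axis and vertical below 0.08 rad and z of plug_shoulder in the frame of port below 0.001 m and contact force between plug and seal above 4 N and linear speed of plug below 0.01 m/s); the robot touches nothing.
It fails at once if the plug is forced: more than 130 N between plug and gearbox (contact force between plug and gearbox above 130 N).
It fails at once if a bystander is moved more than 15 mm (distance of any of tile_bundle, lot_stamp, masking_roll, row_block, wind_timer from where it was at the start of the episode above 0.015 m).
It also fails if it takes over 67 s, if anything falls off the work surface, if the arm or the gripper's body presses on something with over 40 N, if the wrist force passes 120 N, or if a joint passes its speed limit or range.

## Robot

A 7-joint arm with a two-finger parallel gripper is mounted at the origin on a cart in front of the work surface, level with it; the furniture and walls round the work are solid. World frame = base frame: x ahead of the robot, y to its left, z up, the work surface at z = 0. Lengths are in mm, angles in degrees, forces in N, time in s.
With the tool pointing down it reaches from about 425 to 925 mm from the base axis. Payload 6.8 kg.
Tool frame: the origin (TCP) lies at the very end of the fingers, on their centre line; the grasp point (between the pads) lies 19 mm behind it; y points along the fingers, z is the direction in which the jaws open and shut, and the axes are right-handed (so a half turn about y gives the same grasp; the last joint's range is limited). The gripper opens to 85 mm and grips with 20 to 120 N. Pads are 22 mm wide; open, the fingers measure 114 mm over their backs; the gripper's body (76 mm by 85 mm) begins 54 mm behind the grasp point. The pads swing forward as they close: fully open they stand 13 mm farther back than shut.
Start: joints at [57.405, 27.33, 1.283, 89.118, -0.659, 63.558, -4.761], TCP at [300.16, -604.608, 231.308] pointing down, gripper open.
Joint ranges: [-169.35, 169.35], [-19.33, 120.38], [-80.79, 83.38], [13.8, 139.57], [-78.32, 258.32], [9.67, 109.79], [-169.56, 169.56]. Speed limits (degrees/s): [136.94, 136.94, 180, 180, 180, 180, 180].

## Interface

Orientations are given as [roll, pitch, yaw] about the fixed x, y, z axes, in that order (R = Rz(yaw) Ry(pitch) Rx(roll)).
In Python, from plant import robot, viewer, job gives the robot as it stands.
- The arm moves only by the tool arm_command, never from a script. Its argument "motion" is text: rows parted by semicolons, each of 7 numbers parted by spaces: the shift along the tool's x, y, z in cm, then the turn, a rotation vector about the tool's x, y, z in rad, then the opening, from 0 (shut) to 1 (fully open). A call has 1 to 12 rows; each row is the pose to reach, as a shift and turn from the pose commanded when the call began, along the tool's axes at that moment; what a row does not reach only later rows make up. A row lasts 1/12 s, in which the tool goes at most 41.7 mm and 7.16 degrees, less where a joint would pass 70% of its speed; a pose out of reach is approached as far as the arm can. A call with a gripper value outside its range is refused whole. The fingers move at their own pace and stop on an object; the grip force is fixed at half the most. Time passes only in rows, so rows that repeat a pose let the fingers close. It gives the time, the measured TCP pose, the force and the opening at its end, in the units of the state.
- robot.get_state(): the state, without advancing time (a new reading comes with each control period).
- viewer.camera(name): name is "side" or "top"; returns a dict with "image" (384x512x3 uint8, blue, green, red), "K" (3x3 intrinsics, pixels), "extrinsics" (4x4, takes a point from world to camera coordinates). Camera axes: x right, y up, looking along -z (the intrinsics and any distortion apply to the point x, -y, -z); pixel columns grow to the right and rows downward; lengths in mm; the calibration is good to about 2 mm. A picture is of the moment at which its call begins. There is no depth.
- job.finish_job(): hands the job in, once; it reports no verdict.
The state is a dict: "clock": time; "joints": joint angles; "joint_velocities": joint speeds; "tau": joint torques, N m; "tcp_pos": TCP position; "eef_rot": TCP orientation; "wrist_force": force on the tool from outside, world axes, zero at the start; "moment": the same for the moment, N m; "opening": finger opening in mm.
Only numpy, scipy, OpenCV 4.12 (cv2) and the standard library are available. Lean on these libraries where they do the work, as an engineer would, in place of code of your own. Each camera call takes 0.05 s, during which the arm holds its last target.

## Working session

There is one attempt and no reset: what is moved stays moved. The work goes in short steps, Python scripts to look and compute and a tool call to move; the robot and the scene stay as the last step left them, time stands still between calls to the robot, and variables do not carry over. Pictures are saved under pics/ and viewed, and the job is handed in when it is done.

Besides the shell and the picture viewer there is one more tool, called after "Emit:" as name(argument=value, ...) on one line, values as JSON. arm_command: Moves the arm, as the interface text tells. Its arguments: {"type":"object","properties":{"motion":{"type":"string"}},"required":["motion"]}

```bash
ls; mkdir -p pics; python3 - <<'E'
from plant import robot, viewer, job
import cv2, numpy as np
s=robot.get_state()
for k,v in s.items(): print(k,np.round(v,3))
for n in("side","top"):
    c=viewer.camera(n); cv2.imwrite(f"pics/{n}0.png",c["image"]); print(n,c.keys(),np.round(c["K"],2).tolist(),np.round(c["extrinsics"],4).tolist()); np.savez(f"{n}0.npz",**c)
E
```

```text
pics
clock 0.0
joints [57.407 27.376  1.28  89.178 -0.658 63.559 -4.76 ]
joint_velocities [ 0.008  0.154 -0.056 -0.047 -0.02   0.022 -0.026]
tau [ 0.0000e+00 -5.9647e+01  1.6080e+00 -2.8121e+01  1.3000e-02  9.0000e-03
  0.0000e+00]
tcp_pos [ 299.844 -604.083  230.332]
eef_rot [-9.01050e+01 -8.00000e-03 -1.53598e+02]
wrist_force [ 0.788 -0.493 -1.401]
moment [-0.04  -0.036  0.015]
opening 85.843
side dict_keys(['image', 'K', 'extrinsics']) [[348.72, 0.0, 254.49], [0.0, 348.72, 191.39], [0.0, 0.0, 1.0]] [[0.988, -0.1537, 0.0171, -456.2299], [0.0692, 0.5378, 0.8402, -98.5225], [-0.1384, -0.8289, 0.542, -1199.3229], [0.0, 0.0, 0.0, 1.0]]
top dict_keys(['image', 'K', 'extrinsics']) [[354.18, 0.0, 252.86], [0.0, 354.18, 192.24], [0.0, 0.0, 1.0]] [[-0.0046, -1.0, 0.0078, 6.5039], [0.9929, -0.0036, 0.119, -432.9339], [-0.119, 0.0083, 0.9929, -1145.4384], [0.0, 0.0, 0.0, 1.0]]
```

View pics/side0.png

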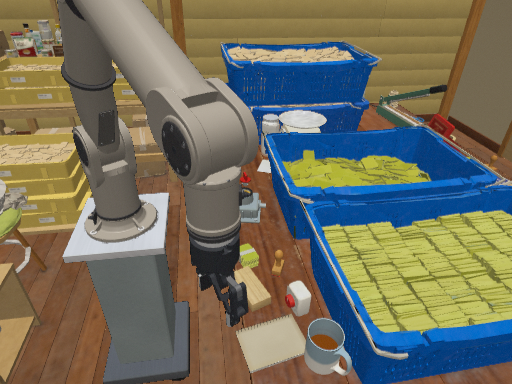

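View pics/top0.png

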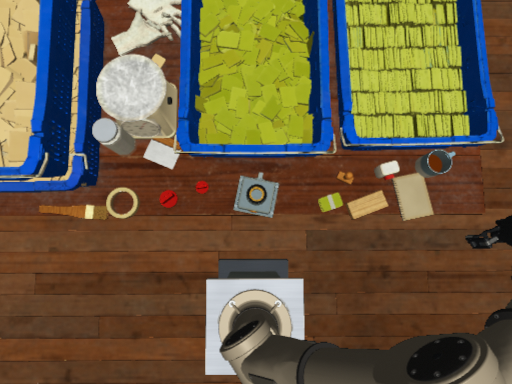

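Candidates for the plug in the top view are a larger red round at (169,199), a smaller red round at (202,187), and the timer's red dial near (390,173). In the side view there is red near (245,178) and the red dial at (290,300). I'll crop in close before choosing.

```bash
python3 - <<'E'
import cv2, numpy as np
t=cv2.imread("pics/top0.png"); s=cv2.imread("pics/side0.png")
a=cv2.resize(t[160:230,130:300],None,fx=4.6,fy=4.6,interpolation=cv2.INTER_CUBIC)
b=cv2.resize(s[140:240,225:325],None,fx=5.5,fy=5.5,interpolation=cv2.INTER_CUBIC)
cv2.imwrite("pics/ta.png",a);cv2.imwrite("pics/sa.png",b)
for n,i in(("top",t),("side",s)):
    B,G,R=[i[...,k].astype(int) for k in range(3)]
    m=((R>110)&(R>2.2*G)&(R>2.2*B)).astype(np.uint8)
    k,l,st,ce=cv2.connectedComponentsWithStats(m)
    for j in range(1,k):
        if st[j,4]>5: print(n,st[j],ce[j].round(1))
E
```

```text
top [385 174  10   6  38] [389.3 176.5]
top [195 181  14  13 136] [201.6 186.7]
top [159 189  19  19 245] [167.9 198.2]
side [11 33  8  2 13] [14.7 33.6]
side [428 114  31  32 214] [444.6 125.7]
side [451 145   9   7  12] [455.2 148. ]
side [240 172  11  11  72] [244.8 178. ]
side [285 294  10  14  95] [289.4 300.7]
```

View pics/ta.png

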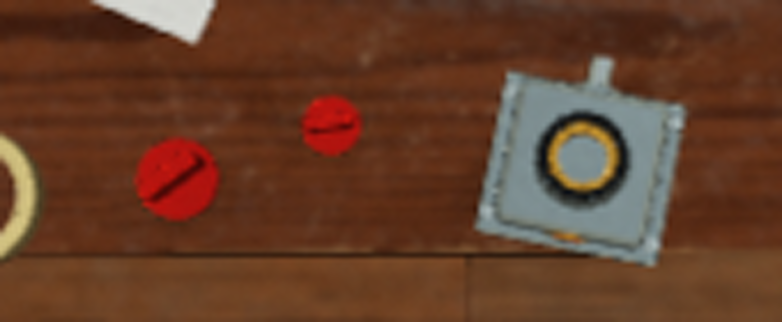

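View pics/sa.png

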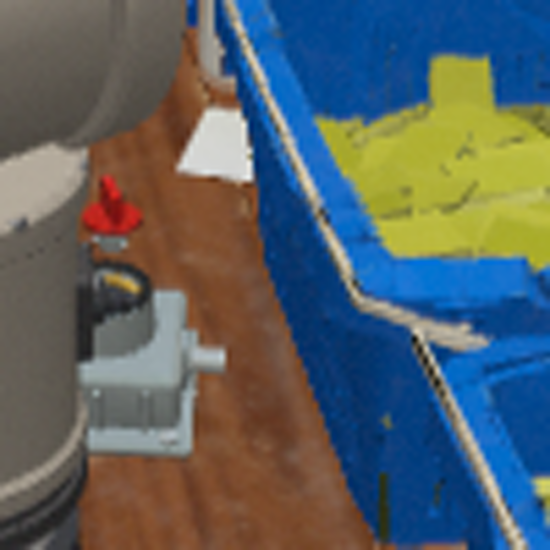

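```bash
cat > h.py <<'E'
import numpy as np, cv2
def ray(c,uv):
    K,E=c["K"],c["extrinsics"]; R,t=E[:3,:3],E[:3,3]
    d=np.array([(uv[0]-K[0,2])/K[0,0],-(uv[1]-K[1,2])/K[1,1],-1.0])
    return -R.T@t, R.T@d/np.linalg.norm(d)
def onz(c,uv,z):
    o,d=ray(c,uv); return o+d*(z-o[2])/d[2]
def tri(c1,p1,c2,p2):
    o1,d1=ray(c1,p1);o2,d2=ray(c2,p2)
    A=np.array([d1,-d2]).T; s=np.linalg.lstsq(A,o2-o1,rcond=None)[0]
    a=o1+d1*s[0];b=o2+d2*s[1]; return (a+b)/2,np.linalg.norm(a-b)
def proj(c,P):
    p=c["extrinsics"][:3,:3]@np.asarray(P,float)+c["extrinsics"][:3,3]
    return np.array([c["K"][0,2]+c["K"][0,0]*p[0]/-p[2], c["K"][1,2]+c["K"][1,1]*-p[1]/-p[2]])
def masks(i):
    B,G,R=[i[...,k].astype(int) for k in range(3)]
    red=(R>80)&(R>2.2*G)&(R>2.2*B)
    blk=(i.max(2)<60)
    return red.astype(np.uint8),blk.astype(np.uint8)
E
python3 - <<'E'
from h import *
T=dict(np.load("top0.npz"));S=dict(np.load("side0.npz"))
print(ray(T,(256,192))[0],ray(S,(256,192)))
red,blk=masks(T["image"])
for nm,m in(("red",red),("blk",blk)):
    k,l,st,ce=cv2.connectedComponentsWithStats(m[160:225,130:300].copy())
    for j in range(1,k):
        if st[j,4]>20: print(nm,st[j],(ce[j]+[130,160]).round(1))
p=onz(T,(168.2,198.3),58-20);print("plug",p,np.hypot(*p[:2]))
# boss center
u=(130+582/4.6-.4,160+158/4.6-.4);print(u);p=onz(T,u,85);print("port",p,np.hypot(*p[:2]))
for q in((168,198,38),(201.6,186.7,30),(257,194,85),(122,203,25),(331,203,34),(345,178,70),(367,204,30),(388,170,66),(105,270,20)):
    P=onz(T,q[:2],q[2]);print(q,P.round(0),"side px",proj(S,P).round(0))
E
```

```text
[ 293.60803112   14.4910241  1188.73363275] (array([  291.61250518, -1011.27983686,   740.60986568]), array([ 0.1425223 ,  0.82728815, -0.54339829]))
red [ 65  20  14  14 161] [201.6 186.6]
red [ 29  29  20  19 282] [168.1 198.2]
blk [117  25  19  19  99] [256.1 194.3]
blk [37 55 21  1 21] [177. 215.]
blk [98 55 30  1 30] [242.5 215. ]
plug [412.59839902 280.88420015  38.        ] 499.13262041879153
(256.12173913043483, 193.94782608695652)
port [420.42580919  -4.97464325  85.        ] 420.45523912696194
(168, 198, 38) [414. 282.  38.] side px [233. 164.]
(201.6, 186.7, 30) [451. 174.  30.] side px [245. 179.]
(257, 194, 85) [420.  -8.  85.] side px [243. 192.]
(122, 203, 25) [399. 435.  25.] side px [227. 151.]
(331, 203, 34) [ 396. -251.   34.] side px [246. 252.]
(345, 178, 70) [ 473. -290.   70.] side px [274. 249.]
(367, 204, 30) [ 392. -371.   30.] side px [250. 283.]
(388, 170, 66) [ 499. -431.   66.] side px [296. 287.]
(105, 270, 20) [183. 483.  20.] side px [179. 150.]
```

Of the candidates, (168,198) is the larger red winged plug. (202,187) is the smaller look-alike and (389,176) is the timer dial, so I choose (168,198). The arm hides it in the side view, so I'll swing the arm over to get the second view.

Emit:
arm_command(motion="-26.6 -10 -27.5 0 -0.9 0 1;-26.6 -10 -27.5 0 -0.9 0 1;-26.6 -10 -27.5 0 -0.9 0 1;-26.6 -10 -27.5 0 -0.9 0 1;-26.6 -10 -27.5 0 -0.9 0 1;-26.6 -10 -27.5 0 -0.9 0 1;-26.6 -10 -27.5 0 -0.9 0 1;-26.6 -10 -27.5 0 -0.9 0 1;-26.6 -10 -27.5 0 -0.9 0 1;-26.6 -10 -27.5 0 -0.9 0 1;-44.7 -10 -50.1 0 -0.9 0 1;-44.7 -10 -50.1 0 -0.9 0 1")

```text
clock: 1.1
tcp_pos: [433.8, -157.7, 331.5]
eef_rot: [-90.0, -0.0, -102.2]
wrist_force: [1.7, 0.7, 0.6]
opening: 85.4
```

Emit:
arm_command(motion="-20.5 0 0.1 0 -0.77 0 1;-20.5 0 0.1 0 -0.77 0 1;-20.5 0 0.1 0 -0.77 0 1;-20.5 0 0.1 0 -0.77 0 1;-20.5 0 0.1 0 -0.77 0 1;-46.6 0 -19.6 0 -0.77 0 1;-46.6 0 -19.6 0 -0.77 0 1;-46.6 0 -19.6 0 -0.77 0 1;-46.6 0 -19.6 0 -0.77 0 1;-46.6 0 -19.6 0 -0.77 0 1;-46.6 0 -19.6 0 -0.77 0 1;-46.6 0 -19.6 0 -0.77 0 1")

```text
clock: 2.1
tcp_pos: [353.0, 307.2, 331.3]
eef_rot: [-90.0, -0.0, -57.9]
wrist_force: [0.9, 1.0, 0.3]
opening: 85.3
```

```bash
python3 - <<'E'
from plant import robot, viewer, job
from h import *
for n in("side","top"):
    c=viewer.camera(n); cv2.imwrite(f"pics/{n}1.png",c["image"]); np.savez(f"{n}1.npz",**c)
s=robot.get_state(); print(s["joints"].round(1) if hasattr(s["joints"],"round") else s["joints"],s["tcp_pos"],s["eef_rot"])
i=cv2.imread("pics/side1.png");cv2.imwrite("pics/sa1.png",cv2.resize(i[130:230,190:310],None,fx=5.5,fy=5.5,interpolation=cv2.INTER_CUBIC))
i=cv2.imread("pics/top1.png");cv2.imwrite("pics/tsm.png",i)
E
```

```text
[  0.2   7.1 -52.9 105.9   5.9  69.7 -21.7] [349.68136199 312.1673037  331.83282226] [-89.93574292   0.18175548 -57.26455922]
```

View pics/sa1.png

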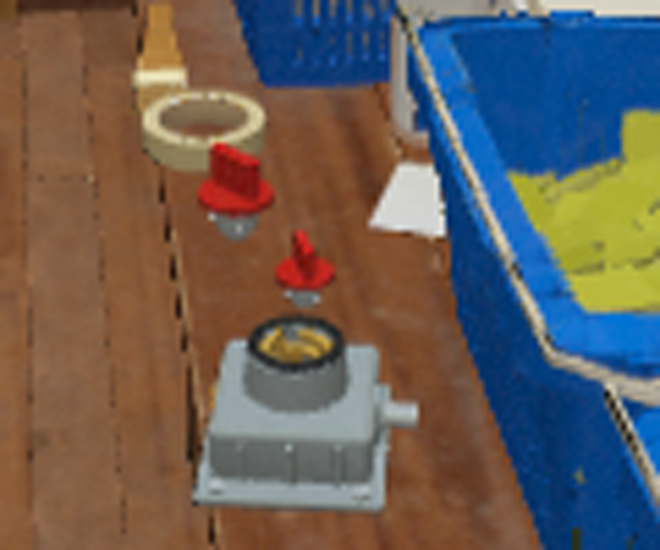

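View pics/tsm.png

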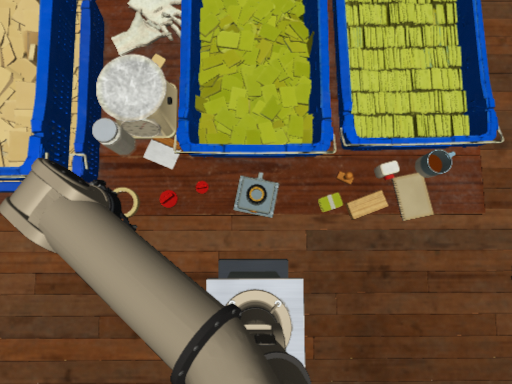

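```bash
python3 - <<'E'
from h import *
def crop(f,x0,y0,w,h,k):
    i=cv2.imread(f)[y0:y0+h,x0:x0+w]; o=cv2.resize(i,None,fx=k,fy=k,interpolation=cv2.INTER_CUBIC)
    for a in range(0,w,5): cv2.putText(o,str(x0+a),(a*k,10),0,.35,(255,255,255),1); cv2.line(o,(int((a+.5)*k),12),(int((a+.5)*k),18),(255,255,255),1)
    for a in range(0,h,5): cv2.putText(o,str(y0+a),(0,int((a+.5)*k)),0,.35,(255,255,255),1); 
    return o
cv2.imwrite("pics/p2.png",np.hstack([crop("pics/side1.png",222,152,24,24,16),crop("pics/top1.png",157,187,24,24,16)]))
cv2.imwrite("pics/g2.png",np.hstack([crop("pics/side1.png",230,182,28,28,14),crop("pics/top1.png",243,180,28,28,14)]))
E
```

```text
(no output)
```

View pics/p2.png

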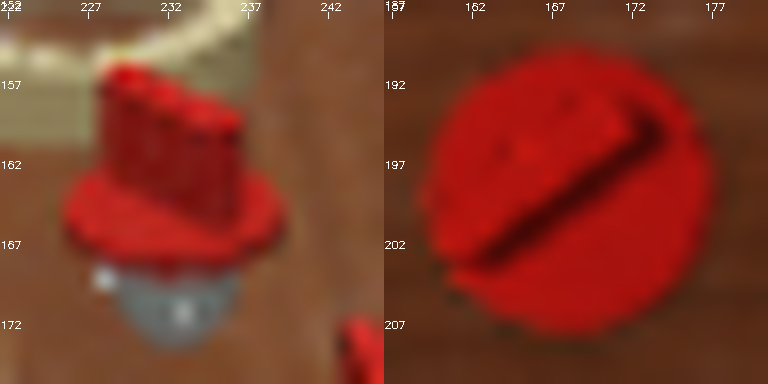

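View pics/g2.png

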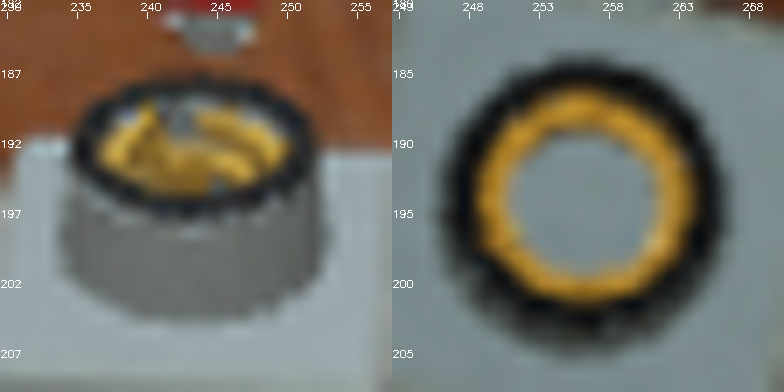

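```bash
cat > meas.py <<'E'
from h import *
def up(c,x0,y0,w,h,k=10):
    i=c["image"][y0:y0+h,x0:x0+w]; return cv2.resize(i,None,fx=k,fy=k,interpolation=cv2.INTER_CUBIC).astype(float)
def toimg(p,x0,y0,k=10): return (np.asarray(p)+.5)/k-.5+[x0,y0]
def fit(m):
    cs,_=cv2.findContours(m.astype(np.uint8),cv2.RETR_EXTERNAL,cv2.CHAIN_APPROX_NONE)
    c=max(cs,key=cv2.contourArea); return c,cv2.fitEllipse(cv2.convexHull(c) if 0 else c)
E
python3 - <<'E'
from meas import *
T=dict(np.load("top1.npz"));S=dict(np.load("side1.npz"))
# plug head top view
o=(155,185); I=up(T,*o,28,28); m=(I[...,2]-I[...,1]>(65))
c,e=fit(m); uT=toimg(e[0],*o); print("top head",uT,np.array(e[1])/10, [toimg(c[:,0].min(0),*o),toimg(c[:,0].max(0),*o)])
# side red
o=(220,150); I=up(S,*o,28,24); m=(I[...,2]-I[...,1]>60)&(I[...,1]<70)
c,e=fit(m); mn,mx=c[:,0].min(0),c[:,0].max(0); print("side bbox",toimg(mn,*o),toimg(mx,*o))
# head part: contour points lower than row 164
P=toimg(c[:,0],*o); L=P[P[:,1]>163.2]; e=cv2.fitEllipse(L.astype(np.float32)); print("side head ell",e)
for z in(30,34,38):
  print(z,"T",onz(T,uT,z).round(1))
print("tri",tri(T,uT,S,e[0]))
w=((P[:,0]>226)&(P[:,1]<164)); 
# port
o=(238,178); I=up(T,*o,36,34); 
g=(I[...,2]-I[...,0]>50); c,e=fit(g); uG=toimg(e[0],*o); print("top gold outer",uG,np.array(e[1])/10)
d=(I.max(2)<75); d=cv2.morphologyEx(d.astype(np.uint8),cv2.MORPH_CLOSE,np.ones((5,5))); c,e=fit(d); uB=toimg(e[0],*o); print("top blk outer",uB,np.array(e[1])/10)
o=(230,180); I=up(S,*o,28,20)
d=(I.max(2)<75); c,e=fit(d); P=toimg(c[:,0],*o); print("side blk bbox",P.min(0),P.max(0),toimg(e[0],*o),np.array(e[1])/10,e[2])
g=(I[...,2]-I[...,0]>50)&(np.arange(200)[:,None]>60); c,e2=fit(g); P=toimg(c[:,0],*o);print("side gold bbox",P.min(0),P.max(0))
uS=toimg(e[0],*o)
print("port", onz(T,uG,85).round(1),onz(T,uB,85).round(1),onz(S,uS,82.5).round(1), tri(T,uG,S,uS))
E
```

```text
top head [168.0264267  198.32483826] [18.2399292  18.76011047] [array([158.45, 189.05]), array([177.45, 207.55])]
side bbox [225.15 155.75] [239.55 168.85]
side head ell ((232.32015991210938, 165.0653839111328), (7.1271162033081055, 14.5871000289917), 91.10326385498047)
30 T [413.3 283.3  30. ]
34 T [412.9 282.4  34. ]
38 T [412.5 281.4  38. ]
tri (array([411.6253519 , 282.14171701,  35.10126991]), np.float64(2.3760742040166085))
top gold outer [256.26281281 193.6181427 ] [14.90413971 15.35232544]
top blk outer [256.17961426 194.07524719] [19.97057037 20.27153778]
side blk bbox [234.65 186.75] [252.05 197.15] [243.46927032 191.974897  ] [10.03514175 17.5120224 ] 90.19134521484375
side gold bbox [229.55 185.65] [257.45 193.25]
port [421.5  -5.4  85. ] [420.   -5.2  85. ] [421.1  -3.6  82.5] (array([421.24247221,  -5.42665254,  83.69790553]), np.float64(0.7434295783233672))
```

```bash
python3 - <<'E'
from meas import *
T=dict(np.load("top1.npz"));S=dict(np.load("side1.npz"))
for nm in("top0","top1"):
    T=dict(np.load(nm+".npz")); o=(155,185); I=up(T,*o,28,28)
    hd=np.zeros((280,280),np.uint8); cv2.circle(hd,(135,137),80,1,-1)
    for th in(80,110,130):
        m=((I[...,2]<th)&(hd>0)).astype(np.uint8)
        k,l,st,ce=cv2.connectedComponentsWithStats(m); j=1+np.argmax(st[1:,4]); ys,xs=np.nonzero(l==j)
        vx,vy,x,y=cv2.fitLine(np.c_[xs,ys].astype(np.float32),cv2.DIST_L2,0,.01,.01).ravel()
        (cx,cy),wh,a=cv2.minAreaRect(np.c_[xs,ys].astype(np.float32))
        A=toimg((x,y),*o); d=np.array([vx,vy])
        p,q=onz(T,A-4*d,50),onz(T,A+4*d,50); v=q-p
        print(nm,th,A,wh,"wing dir",np.degrees(np.arctan2(v[1],v[0])))
# side: wing top near edge & base edge
o=(220,150); I=up(S,*o,28,24)
m=((I[...,2]<150)&(I[...,2]-I[...,1]>60)).astype(np.uint8); k,l,st,ce=cv2.connectedComponentsWithStats(m)
j=1+np.argmax(st[1:,4]);
cs,_=cv2.findContours((l==j).astype(np.uint8),0,1); q=cv2.approxPolyDP(max(cs,key=cv2.contourArea),6,True)[:,0]; Q=toimg(q,*o);print(Q.round(1).tolist())
E
```

```text
top0 80 [168.97416973 198.34431267] (7.488452911376953, 39.38371276855469) wing dir -53.07754058512749
top0 110 [168.63639259 198.55749226] (23.72085952758789, 139.43797302246094) wing dir -51.821292793126624
top0 130 [168.61542702 198.56212807] (32.848751068115234, 146.35726928710938) wing dir -51.379467496575145
top1 80 [170.56252098 197.09514999] (12.70595932006836, 80.80325317382812) wing dir -50.92670242757033
top1 110 [168.64618969 198.54329872] (25.24582862854004, 140.76210021972656) wing dir -51.67425134607356
top1 130 [168.63689232 198.5346508 ] (34.970367431640625, 148.37924194335938) wing dir -51.20870428257927
[[227.8, 156.6], [227.8, 161.0], [225.2, 163.6], [225.8, 166.8], [231.6, 168.8], [237.0, 168.2], [239.8, 164.2], [237.0, 161.4], [236.8, 158.4], [235.2, 157.6], [236.6, 159.2], [234.6, 159.8]]
```

```bash
cat >> h.py <<'E'
from scipy.spatial.transform import Rotation as Ro
def delta(s,target,yaw):
    R=Ro.from_euler("xyz",s["eef_rot"],degrees=True).as_matrix()
    Rt=Ro.from_euler("xyz",[-90,0,yaw],degrees=True).as_matrix()
    return (R.T@(np.array(target)-s["tcp_pos"])/10).round(2), Ro.from_matrix(R.T@Rt).as_rotvec().round(3)
E
python3 - <<'E'
from h import *
from plant import robot
S=dict(np.load("side1.npz")); a,b=onz(S,(228.3,157),71),onz(S,(236.6,159.5),71); v=b-a;print(a,b,np.linalg.norm(v),np.degrees(np.arctan2(v[1],v[0])))
a,b=onz(S,(228.3,162.7),38),onz(S,(236.6,166.3),38); v=b-a;print(a,b,np.linalg.norm(v),np.degrees(np.arctan2(v[1],v[0])))
s=robot.get_state()
print(s["tcp_pos"],s["eef_rot"],delta(s,[412.2,282,120],-52.5),delta(s,[412.2,282,43],-52.5))
E
```

```text
[394.85315309 288.12875543  71.        ] [426.68177408 261.67051161  71.        ] 41.38960956270961 -39.735801208121025
[395.12817386 299.65009436  38.        ] [426.56077894 263.76957599  38.        ] 47.701365395447304 -48.78049187421234
[349.68136199 312.1673037  331.83282226] [-89.93574292   0.18175548 -57.26455922] (array([ 5.99, 21.17,  3.6 ]), array([-0.001, -0.083, -0.003])) (array([ 6.01, 28.87,  3.6 ]), array([-0.001, -0.083, -0.003]))
```

Emit:
arm_command(motion="6 21.2 3.6 0 -0.11 0 1;6 21.2 3.6 0 -0.11 0 1;6 21.2 3.6 0 -0.11 0 1;6 21.2 3.6 0 -0.11 0 1;6 21.2 3.6 0 -0.11 0 1;6 21.2 3.6 0 -0.11 0 1;6 21.2 3.6 0 -0.11 0 1;6 21.2 3.6 0 -0.11 0 1;6 21.2 3.6 0 -0.11 0 1")

```text
clock: 2.95
tcp_pos: [417.1, 275.9, 121.5]
eef_rot: [-89.8, 0.0, -51.6]
wrist_force: [-0.1, -0.5, -0.2]
opening: 85.1
```

```bash
python3 - <<'E'
from h import *
from plant import robot,viewer
s=robot.get_state(); print(s["tcp_pos"],s["eef_rot"],np.round(s["joints"],1))
print(delta(s,[412.2,282,43],-51))
for n in("side","top"):
    c=viewer.camera(n); np.savez(f"{n}2.npz",**c); i=c["image"]
    a=i[120:190,195:275] if n=="side" else i[150:220,130:210]
    cv2.imwrite(f"pics/{n}2c.png",cv2.resize(a,None,fx=6,fy=6,interpolation=cv2.INTER_CUBIC))
E
```

```text
[417.14855322 275.88881004 121.50842929] [-8.98114816e+01  2.25451695e-03 -5.15615685e+01] [ -4.   25.5 -44.8 116.3  24.3  47.5 -24.3]
(array([-0.79,  7.85, -0.03]), array([-0.003, -0.01 , -0.   ]))
```

View pics/side2c.png

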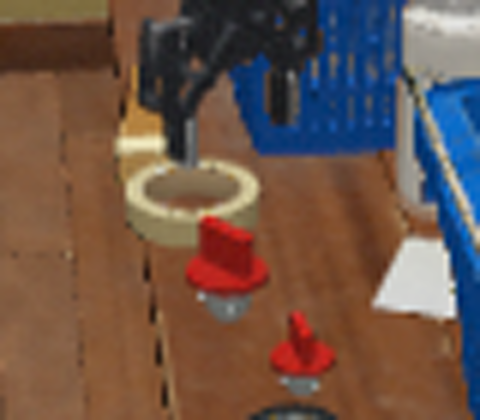

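View pics/top2c.png

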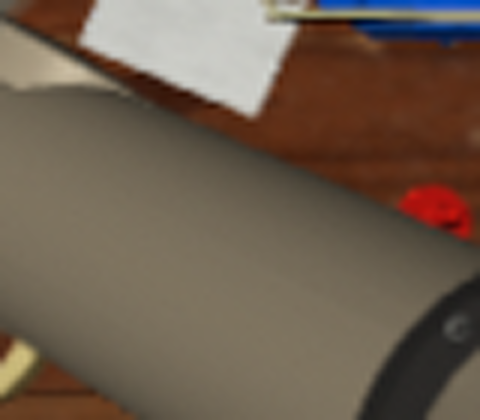

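```bash
python3 - <<'E'
from h import *
from plant import robot
s=robot.get_state(); print(s["tcp_pos"],s["eef_rot"],np.round(s["joint_velocities"],1)); print(delta(s,[412.2,282,43],-51),delta(s,[412.2,282,60],-51))
E
```

```text
[417.34519316 275.73585589 121.65699483] [-8.97686289e+01 -3.70813339e-02 -5.15650802e+01] [-0.   0.   0.4  0.3  0.3 -0.2 -0.2]
(array([-0.82,  7.87, -0.05]), array([-0.004, -0.01 ,  0.001])) (array([-0.81,  6.17, -0.04]), array([-0.004, -0.01 ,  0.001]))
```

Emit:
arm_command(motion="-0.8 5.6 0 0 -0.01 0 1;-0.8 5.6 0 0 -0.01 0 1;-0.8 5.6 0 0 -0.01 0 1;-0.8 5.6 0 0 -0.01 0 1")

```text
clock: 3.38
tcp_pos: [411.7, 281.2, 64.4]
eef_rot: [-90.0, -0.0, -51.0]
wrist_force: [-0.2, -0.1, -0.5]
opening: 85.5
```

```bash
python3 - <<'E'
from h import *
from plant import robot,viewer
s=robot.get_state(); print(s["tcp_pos"],s["eef_rot"],s["wrist_force"])
print(delta(s,[412.2,282,43],-51))
c=viewer.camera("side"); np.savez("side3.npz",**c)
cv2.imwrite("pics/side3c.png",cv2.resize(c["image"][130:190,200:270],None,fx=8,fy=8,interpolation=cv2.INTER_CUBIC))
s=robot.get_state(); print(s["tcp_pos"],proj(c,s["tcp_pos"]))
E
```

```text
[411.73685266 281.23200011  64.38291105] [-8.99525267e+01 -7.68133748e-03 -5.09848874e+01] [-0.2442898  -0.06706911 -0.45544828]
(array([-0.03,  2.14,  0.08]), array([-0.001,  0.   ,  0.   ]))
[412.37631607 281.51408135  64.97082816] [232.67353601 158.78181347]
```

View pics/side3c.png

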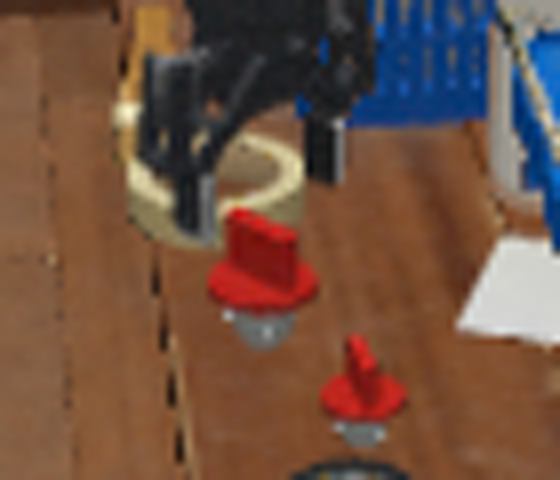

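Emit:
arm_command(motion="0 2.1 0 0 0 0 1;0 2.1 0 0 0 0 1;0 2.1 0 0 0 0 0;0 2.1 0 0 0 0 0;0 2.1 0 0 0 0 0;0 2.1 0 0 0 0 0;0 2.1 0 0 0 0 0;0 2.1 0 0 0 0 0;0 2.1 0 0 0 0 0;0 2.1 0 0 0 0 0")

```text
clock: 4.27
tcp_pos: [411.9, 280.7, 42.7]
eef_rot: [-90.0, -0.0, -51.0]
wrist_force: [-1.6, -0.8, 5.2]
opening: 10.9
```

```bash
python3 - <<'E'
from h import *
from plant import robot,viewer
c=viewer.camera("side"); np.savez("side4.npz",**c)
cv2.imwrite("pics/side4c.png",cv2.resize(c["image"][130:190,200:270],None,fx=8,fy=8,interpolation=cv2.INTER_CUBIC))
s=robot.get_state(); print(s["tcp_pos"],s["eef_rot"],s["wrist_force"],s["moment"],s["opening"],np.round(s["joints"],1))
E
```

```text
[411.95244794 280.74939749  42.7510736 ] [-8.99692865e+01 -2.19065365e-02 -5.10385043e+01] [-0.38492155 -1.16328079  5.38633962] [-0.27728882  0.15032556  0.05581806] 11.156555754405733 [ -9.7  32.3 -39.5 119.1  32.3  39.5 -31.6]
```

View pics/side4c.png

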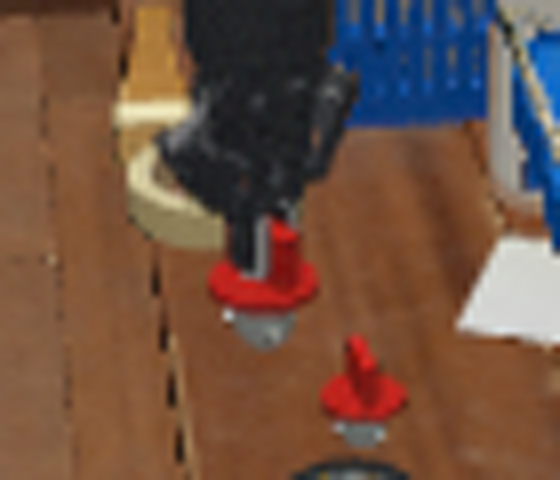

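Emit:
arm_command(motion="0 -2 0 0 0 0 0;0 -4 0 0 0 0 0;0 -6 0 0 0 0 0;0 -8 0 0 0 0 0;0 -10 0 0 0 0 0;0 -12 0 0 0 0 0;0 -13.5 0 0 0 0 0;0 -14.5 0 0 0 0 0;1.5 -14.5 -1.1 0 0 0 0;3.5 -14.5 -2.6 0 0 0 0;5.5 -14.5 -4.2 0 0 0 0;7.5 -14.5 -5.7 0 0 0 0")

```text
clock: 5.32
tcp_pos: [413.8, 185.1, 186.8]
eef_rot: [-90.1, 0.0, -51.0]
wrist_force: [0.2, 0.2, -2.1]
opening: 11.2
```

```bash
python3 - <<'E'
from h import *
from plant import robot,viewer
s=robot.get_state(); print(s["tcp_pos"],s["eef_rot"],s["wrist_force"],s["moment"],s["opening"],np.round(s["joints"],1))
print(delta(s,[421,-5,188],-90))
E
```

```text
[413.81598611 185.12306883 186.75008436] [-9.00696452e+01  1.61395732e-02 -5.09996671e+01] [ 0.24712315  0.20801357 -2.0915425 ] [ 0.03600676 -0.01163375  0.00319882] 11.169766439174195 [ 11.   15.4 -48.7 118.4  14.6  52.3  -6.7]
(array([ 15.23,  -0.12, -11.41]), array([0.001, 0.681, 0.   ]))
```

Emit:
arm_command(motion="2 0 -1.5 0 0.06 0 0;4 0 -3 0 0.15 0 0;6 0 -4.5 0 0.25 0 0;8 0 -6 0 0.35 0 0;10 0 -7.5 0 0.45 0 0;12 0 -9 0 0.55 0 0;13.5 0 -10.2 0 0.62 0 0;14.6 0 -11 0 0.68 0 0;15.2 0 -11.4 0 0.68 0 0;15.2 0 -11.4 0 0.68 0 0;15.2 0 -11.4 0 0.68 0 0")

```text
clock: 6.23
tcp_pos: [421.6, -2.7, 187.3]
eef_rot: [-90.0, 0.0, -89.9]
wrist_force: [-0.5, 1.4, -0.1]
opening: 11.3
```

```bash
cat > look.py <<'E'
import sys
from meas import *
from plant import robot,viewer
k=sys.argv[1]
s0=robot.get_state(); print(np.round(s0["clock"],2),s0["tcp_pos"],s0["eef_rot"],np.round(s0["wrist_force"],1),np.round(s0["moment"],2),s0["opening"],np.round(s0["joints"],1))
o=[]
for n,b in(("side",(205,140,80,80)),("top",(216,154,80,80))):
    c=viewer.camera(n); np.savez(f"{n}{k}.npz",**c); x,y,w,h=b
    o.append(cv2.resize(c["image"][y:y+h,x:x+w],None,fx=5,fy=5,interpolation=cv2.INTER_CUBIC))
cv2.imwrite(f"pics/l{k}.png",np.hstack(o))
s=robot.get_state(); print(s["tcp_pos"],s["eef_rot"])
E
python3 look.py 5
```

```text
6.23 [421.5555736   -2.68288697 187.25557285] [-9.00000995e+01  3.47757707e-02 -8.98870281e+01] [-0.5  1.4 -0.1] [0.03 0.01 0.01] 11.33229106453046 [ 26.4   9.5 -37.2 122.7   7.5  50.  -15.1]
[421.56830361  -2.10796338 187.3284999 ] [-8.99912313e+01  3.61055967e-02 -8.98291718e+01]
```

View pics/l5.png

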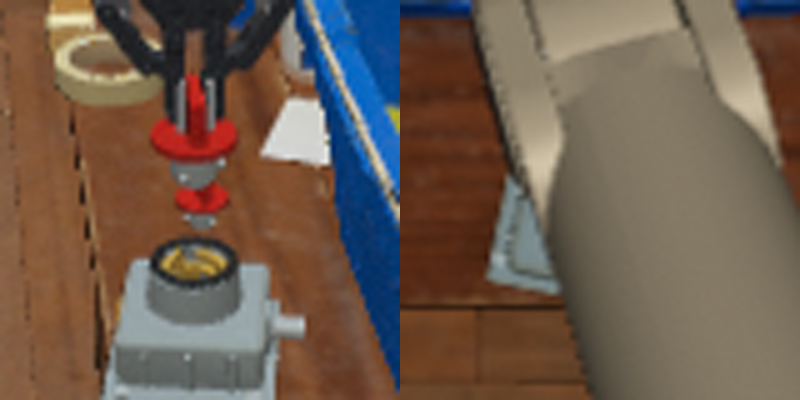

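```bash
cat > sm.py <<'E'
from meas import *
def head(c,box):
    # red head ellipse from lower contour in side view
    x,y,w,h=box; I=up(c,x,y,w,h); m=(I[...,2]-I[...,1]>60)&(I[...,1]<75)
    ct,_=fit(m); P=toimg(ct[:,0],x,y); W=P[:,0]
    l,r=P[:,0].min(),P[:,0].max(); yl=P[P[:,0]<l+.15][:,1].mean(); yr=P[P[:,0]>r-.15][:,1].mean()
    L=P[P[:,1]>(yl+yr)/2-1.2]; e=cv2.fitEllipse(L.astype(np.float32))
    return (l+r)/2,(yl+yr)/2,e,P[:,1].max()
def seal(c,box):
    x,y,w,h=box; I=up(c,x,y,w,h); d=(I.max(2)<75); ct,e=fit(d); P=toimg(ct[:,0],x,y)
    return toimg(e[0],x,y),np.array(e[1])/10,P.min(0),P.max(0)
E
python3 - <<'E'
from sm import *
from plant import robot
S=dict(np.load("side5.npz")); s=robot.get_state()
H=head(S,(230,150,28,24)); print(H)
z=s["tcp_pos"][2]-42.75
print("head xy",onz(S,H[2][0],z+34),onz(S,H[:2],z+34),"tcp",s["tcp_pos"])
E_=seal(S,(230,180,28,20)); print(E_); print(onz(S,E_[0],82.5))
for n in("side0","side1"):
    pass
S1=dict(np.load("side4.npz")); H=head(S1,(220,155,24,20)); print(H,onz(S1,H[2][0],34))
E
```

```text
(np.float64(243.35000000000002), np.float64(166.35000000000002), ((243.22377014160156, 168.42697143554688), (6.6809821128845215, 19.472576141357422), 89.06788635253906), np.float64(171.95))
head xy [419.65669057  -8.54402355 178.5784999 ] [421.88407015   5.54324102 178.5784999 ] tcp [421.56830361  -2.10796338 187.3284999 ]
(array([243.46513672, 191.98973618]), array([10.03994827, 17.55466614]), array([234.65, 186.75]), array([252.15, 197.25]))
[421.07470075  -3.73127698  82.5       ]
(np.float64(232.45), np.float64(164.675), ((232.5526885986328, 166.06588745117188), (4.768789768218994, 16.033430099487305), 90.02122497558594), np.float64(168.55)) [410.69274508 275.14641113  34.        ]
```

```bash
cat >> sm.py <<'E'
def headxy(c,H,zfoot):
    u=H[0]; v=H[3]
    from scipy.optimize import fsolve
    t=np.linspace(0,2*np.pi,361)
    def f(p):
        pts=np.array([proj(c,(p[0]+29*np.cos(a),p[1]+29*np.sin(a),zfoot+h)) for a in t[::6] for h in(30,38)])
        return [(pts[:,0].min()+pts[:,0].max())/2-u, pts[:,1].max()-v]
    return fsolve(f,[420,0])
def sealxy(c,E):
    from scipy.optimize import fsolve
    t=np.linspace(0,2*np.pi,361)
    def f(p):
        a1=np.array([proj(c,(p[0]+31*np.cos(a),p[1]+31*np.sin(a),85)) for a in t[::6]])
        a2=np.array([proj(c,(p[0]+31*np.cos(a),p[1]+31*np.sin(a),80)) for a in t[::6]])
        return [(a1[:,0].min()+a1[:,0].max())/2-(E[2][0]+E[3][0])/2, (a1[:,1].min()+a2[:,1].max())/2-(E[2][1]+E[3][1])/2]
    return fsolve(f,[420,0])
E
python3 - <<'E'
from sm import *
S=dict(np.load("side5.npz")); S4=dict(np.load("side4.npz"));S1=dict(np.load("side1.npz"))
print(headxy(S,head(S,(230,150,28,24)),144.6))
print("grasped on table",headxy(S4,head(S4,(220,155,24,20)),0),headxy(S1,head(S1,(220,150,24,24)),0))
print("seal",sealxy(S,seal(S,(230,180,28,20))))
E
```

```text
[421.69369302   3.76152227]
grasped on table [411.82943728 289.87374258] [411.36011864 287.34560217]
seal [420.97326991  -3.06864537]
```

Emit:
arm_command(motion="0.26 0 -0.07 0 0.12 0 0;0.26 0 -0.07 0 0.24 0 0;0.26 0 -0.07 0 0.36 0 0;0.26 0 -0.07 0 0.48 0 0;0.26 0 -0.07 0 0.6 0 0;0.26 0 -0.07 0 0.72 0 0;0.26 0 -0.07 0 0.84 0 0;0.26 0 -0.07 0 0.96 0 0;0.26 0 -0.07 0 1.08 0 0;0.26 0 -0.07 0 1.2 0 0;0.26 0 -0.07 0 1.32 0 0;0.26 0 -0.07 0 1.44 0 0")

```text
clock: 7.33
tcp_pos: [420.8, -4.7, 187.3]
eef_rot: [-90.0, 0.0, -172.7]
wrist_force: [0.9, -0.2, -0.9]
opening: 11.4
```

Emit:
arm_command(motion="0 0 0 0 0.12 0 0;0 0 0 0 0.12 0 0;0 0 0 0 0.12 0 0")

```text
clock: 7.58
tcp_pos: [420.8, -5.1, 187.3]
eef_rot: [-90.0, 0.0, -179.0]
wrist_force: [0.9, 0.1, -1.5]
opening: 10.8
```

```bash
python3 look.py 6; python3 - <<'E'
from sm import *
S=dict(np.load("side6.npz"))
H=head(S,(230,150,28,24)); print(H[:2],H[3],headxy(S,H,144.6))
# row-wise subpixel head edges near widest
for n in(5,6):
    S=dict(np.load(f"side{n}.npz")); I=S["image"].astype(float); g=I[...,2]-I[...,1]
    for r in(165,166,167,168):
        row=g[r]; x=np.arange(512); hi=np.median(row[238:248]); lo=20
        def cross(a,b,st):
            for k in range(a,b,st):
                if row[k]<hi/2<=row[k+st]: return k+st*(hi/2-row[k])/(row[k+st]-row[k])
        a,b=cross(225,243,1),cross(262,243,-1); print(n,r,a,b,(a+b)/2)
E
```

```text
7.58 [420.76761444  -5.07108659 187.30538923] [-9.00099221e+01  2.07550393e-03 -1.79044327e+02] [ 0.9  0.1 -1.5] [ 0.01 -0.03  0.03] 10.83304290892542 [  17.1    8.2  -26.7  123.3    4.8   49.5 -101.6]
[420.79170184  -5.4723884  187.31283538] [-9.00086225e+01  3.96475440e-03 -1.79116078e+02]
(np.float64(243.3), np.float64(166.7)) 172.25 [421.27694804   1.81853709]
5 165 241.7797619047619 258.2236842105263 250.00172305764409
5 166 232.85 253.25 243.05
5 167 234.20886075949366 252.4090909090909 243.30897583429228
5 168 234.7037037037037 251.8955223880597 243.2996130458817Traceback (most recent call last):
  File "<stdin>", line 12, in <module>
TypeError: unsupported operand type(s) for +: 'NoneType' and 'float'
```

View pics/l6.png

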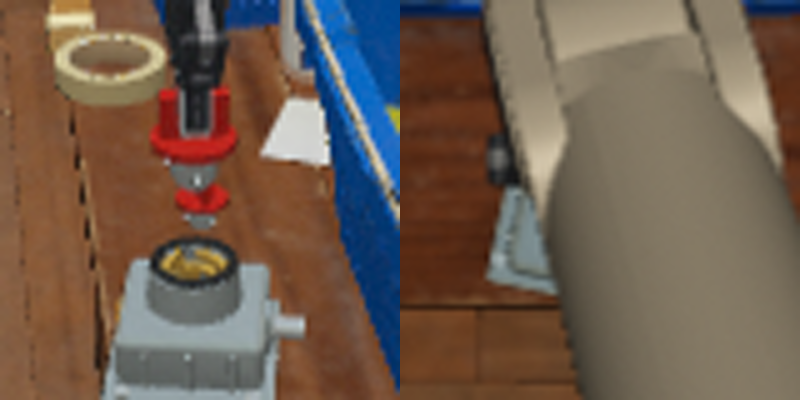

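Emit:
arm_command(motion="0 0.5 -0.04 0 -0.12 0 0;0 1 -0.04 0 -0.24 0 0;0 2 -0.04 0 -0.36 0 0;0 3 -0.04 0 -0.48 0 0;0 4 -0.04 0 -0.6 0 0;0 4.6 -0.04 0 -0.72 0 0;0 5 -0.04 0 -0.84 0 0;0 5.2 -0.04 0 -0.95 0 0;0 5.2 -0.04 0 -1.03 0 0;0 5.2 -0.04 0 -1.03 0 0;0 5.2 -0.04 0 -1.03 0 0")

```text
clock: 8.6
tcp_pos: [420.9, -5.6, 135.3]
eef_rot: [-90.0, 0.0, -120.4]
wrist_force: [-0.4, -0.5, -1.2]
opening: 11.3
```

```bash
python3 look.py 7
```

```text
8.6 [420.86552177  -5.60163251 135.33399825] [-9.00009019e+01  1.92511590e-02 -1.20429115e+02] [-0.4 -0.5 -1.2] [-0.05  0.01 -0.03] 11.299333319140569 [ 23.   14.2 -34.3 125.8  11.7  43.  -49.5]
[420.86536979  -5.6414972  135.40415627] [-8.99880364e+01  9.12260464e-03 -1.20448984e+02]
```

View pics/l7.png

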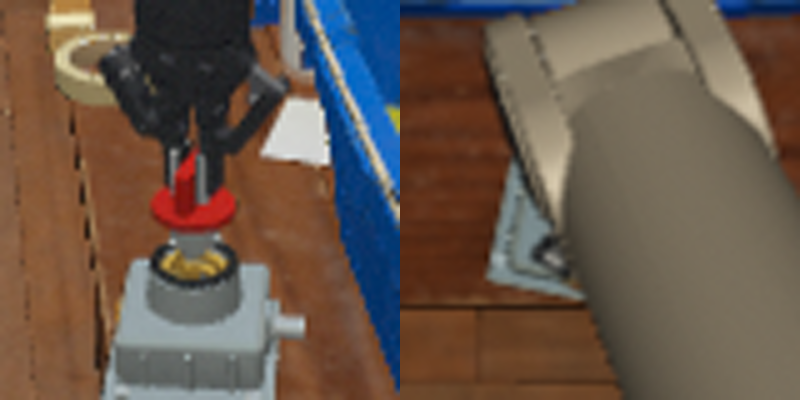

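Emit:
arm_command(motion="-0.04 0.3 -0.04 0 0 0 0;-0.04 0.6 -0.04 0 0 0 0;-0.04 0.9 -0.04 0 0 0 0;-0.04 1.2 -0.04 0 0 0 0;-0.04 1.4 -0.04 0 0 0 0;-0.04 1.5 -0.04 0 0 0 0;-0.04 1.6 -0.04 0 0 0 0;-0.04 1.7 -0.04 0 0 0 0;-0.04 1.75 -0.04 0 0 0 0;-0.04 1.75 -0.04 0 0 0 0")

```text
clock: 9.53
tcp_pos: [420.6, -5.1, 117.8]
eef_rot: [-90.0, 0.0, -120.4]
wrist_force: [1.0, -0.2, -2.0]
opening: 11.4
```

Emit:
arm_command(motion="0 0.1 0 0 0 0 0;0 0.2 0 0 0 0 0;0 0.2 0 0 0 0 0")

```text
clock: 9.78
tcp_pos: [420.5, -5.1, 115.7]
eef_rot: [-90.0, -0.0, -120.4]
wrist_force: [0.4, -1.2, -2.4]
opening: 11.0
```

Emit:
arm_command(motion="0 0.1 0 0 0 0 0;0 0.2 0 0 0 0 0;0 0.3 0 0 0 0 0;0 0.3 0 0 0 0 0")

```text
clock: 10.12
tcp_pos: [420.5, -5.1, 112.6]
eef_rot: [-90.0, -0.0, -120.4]
wrist_force: [0.3, 0.4, -1.4]
opening: 11.2
```

Emit:
arm_command(motion="0 0.1 0 0 0 0 0;0 0.2 0 0 0 0 0;0 0.2 0 0 0 0 0")

```text
clock: 10.37
tcp_pos: [420.5, -5.1, 110.6]
eef_rot: [-90.0, -0.0, -120.4]
wrist_force: [0.0, -1.0, -0.7]
opening: 11.2
```

Emit:
arm_command(motion="0 0.05 0 0 0 0 0;0 0.1 0 0 0 0 0;0 0.1 0 0 0 0 0")

```text
clock: 10.62
tcp_pos: [420.6, -5.1, 109.7]
eef_rot: [-90.0, -0.0, -120.4]
wrist_force: [0.0, 0.2, -0.8]
opening: 11.0
```

Emit:
arm_command(motion="0 0.05 0 0 0 0 0;0 0.1 0 0 0 0 0;0 0.1 0 0 0 0 0")

```text
clock: 10.87
tcp_pos: [420.6, -5.2, 108.7]
eef_rot: [-90.0, -0.0, -120.4]
wrist_force: [0.2, -0.2, -1.6]
opening: 11.0
```

```bash
python3 look.py 8
```

```text
10.87 [420.59258264  -5.16373836 108.73243404] [-8.99995608e+01 -2.45804886e-03 -1.20368261e+02] [ 0.2 -0.2 -1.6] [-0.03 -0.05  0.01] 10.991156159112984 [ 21.4  16.9 -33.1 127.1  14.5  39.5 -52.2]
[420.62885263  -5.13614671 108.79680007] [-8.99980816e+01 -3.94794258e-04 -1.20369825e+02]
```

View pics/l8.png

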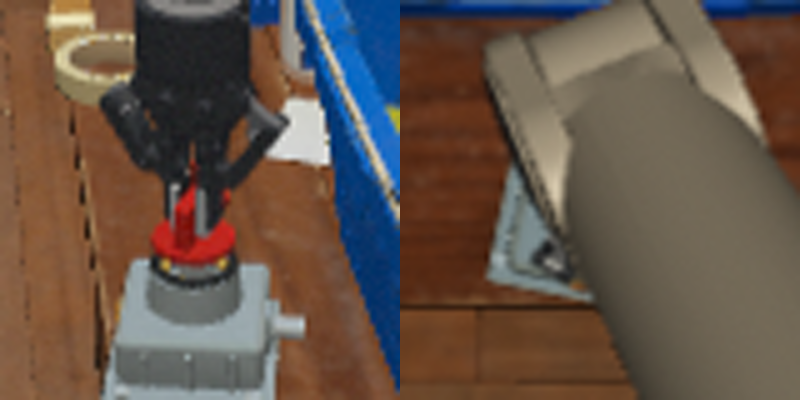

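Emit:
arm_command(motion="0 0.1 0 0 0 0 0;0 0.2 0 0 0 0 0;0 0.2 0 0 0 0 0")

```text
clock: 11.22
tcp_pos: [420.6, -5.2, 106.6]
eef_rot: [-90.0, -0.0, -120.4]
wrist_force: [0.6, -0.2, -1.9]
opening: 10.9
```

Emit:
arm_command(motion="0 0.1 0 0 0 0 0;0 0.2 0 0 0 0 0;0 0.2 0 0 0 0 0")

```text
clock: 11.47
tcp_pos: [420.5, -5.1, 104.6]
eef_rot: [-90.0, -0.0, -120.4]
wrist_force: [1.0, 0.1, -2.4]
opening: 11.4
```

Emit:
arm_command(motion="0 0.1 0 0 0 0 0;0 0.2 0 0 0 0 0;0 0.25 0 0 0 0 0;0 0.25 0 0 0 0 0")

```text
clock: 11.8
tcp_pos: [420.4, -5.1, 102.1]
eef_rot: [-90.0, -0.0, -120.4]
wrist_force: [0.6, 0.7, -2.1]
opening: 10.7
```

Emit:
arm_command(motion="0 0.05 0 0 0 0 0;0 0.1 0 0 0 0 0;0 0.1 0 0 0 0 0")

```text
clock: 12.05
tcp_pos: [420.5, -5.1, 101.2]
eef_rot: [-90.0, -0.0, -120.4]
wrist_force: [0.1, -0.8, -1.7]
opening: 11.3
```

Emit:
arm_command(motion="0 0.05 0 0 0 0 0;0 0.1 0 0 0 0 0;0 0.1 0 0 0 0 0")

```text
clock: 12.3
tcp_pos: [420.7, -5.1, 100.4]
eef_rot: [-90.0, -0.0, -120.4]
wrist_force: [-0.7, 0.1, 1.1]
opening: 11.5
```

```bash
python3 look.py 9;python3 - <<'E'
import cv2,numpy as np
i=np.load("side9.npz")["image"]; cv2.imwrite("pics/s9.png",cv2.resize(i[165:215,220:270],None,fx=10,fy=10,interpolation=cv2.INTER_CUBIC))
E
```

```text
12.3 [420.68756776  -5.09882898 100.43732304] [-8.99894346e+01 -2.96343458e-03 -1.20368025e+02] [-0.7  0.1  1.1] [-0.04  0.22 -0.02] 11.535828769935081 [ 20.9  17.8 -32.7 127.5  15.4  38.4 -53.1]
[420.68324109  -5.13089671 100.42433314] [-8.99888795e+01 -1.90788678e-03 -1.20368107e+02]
```

View pics/s9.png

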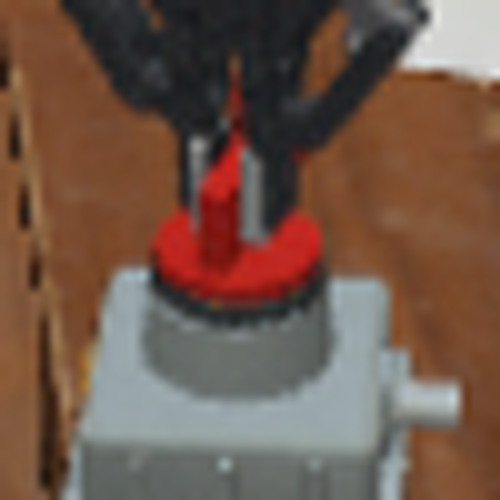

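The plug went straight through the ridge level with no force. It now rests with TCP at 100.4, where a dropped plug should sit at about 100.7, so the shoulder is about 2.6 mm above the ring. It is in the thread start, and I'll run it in clockwise in small steps.

Emit:
arm_command(motion="0 0.03 0 0 0.05 0 0;0 0.05 0 0 0.1 0 0;0 0.07 0 0 0.15 0 0;0 0.08 0 0 0.2 0 0;0 0.1 0 0 0.26 0 0;0 0.1 0 0 0.26 0 0")

```text
clock: 12.9
tcp_pos: [421.6, -4.9, 100.1]
eef_rot: [-89.9, 0.1, -135.4]
wrist_force: [-1.5, 0.4, 8.4]
opening: 10.7
```

```bash
cat > st.py <<'E'
from plant import robot
import numpy as np
s=robot.get_state()
for k in("clock","tcp_pos","eef_rot","wrist_force","moment","opening","joints","tau"): print(k,np.round(s[k],2))
E
python3 st.py
```

```text
clock 12.9
tcp_pos [421.57  -4.86 100.14]
eef_rot [-8.9920e+01  8.0000e-02 -1.3544e+02]
wrist_force [-1.47  0.39  8.38]
moment [ 0.09  0.24 -0.08]
opening 10.74
joints [ 18.06  17.35 -29.44 127.61  13.86  37.88 -66.69]
tau [ -0.34 -33.71  -2.55 -17.13   0.07  -0.29  -0.6 ]
```

Emit:
arm_command(motion="0 0 0 0 0.06 0 0;0 0 0 0 0.12 0 0;0 0.01 0 0 0.18 0 0;0 0.02 0 0 0.24 0 0;0 0.02 0 0 0.26 0 0;0 0.02 0 0 0.26 0 0")

```text
clock: 13.4
tcp_pos: [421.0, -5.0, 99.3]
eef_rot: [-90.0, 0.0, -150.1]
wrist_force: [0.6, -0.4, 1.4]
opening: 11.2
```

```bash
python3 st.py
```

```text
clock 13.4
tcp_pos [421.02  -4.96  99.28]
eef_rot [-8.9980e+01  5.0000e-02 -1.5014e+02]
wrist_force [ 0.64 -0.37  1.45]
moment [-0.01 -0.16  0.03]
opening 11.15
joints [ 15.34  16.98 -26.31 127.83  12.3   37.45 -79.92]
tau [-8.000e-02 -3.642e+01 -2.290e+00 -1.797e+01 -2.000e-02  2.300e-01
 -3.500e-01]
```

Emit:
arm_command(motion="0 0.02 0 0 0.06 0 0;0 0.04 0 0 0.12 0 0;0 0.06 0 0 0.18 0 0;0 0.08 0 0 0.24 0 0;0 0.09 0 0 0.26 0 0;0 0.09 0 0 0.26 0 0")

```text
clock: 13.9
tcp_pos: [420.5, -5.1, 98.2]
eef_rot: [-90.0, -0.0, -165.0]
wrist_force: [-0.8, -0.4, 0.2]
opening: 10.7
```

```bash
python3 st.py
```

```text
clock 13.9
tcp_pos [420.53  -5.13  98.16]
eef_rot [-8.9990e+01 -1.0000e-02 -1.6498e+02]
wrist_force [-0.76 -0.41  0.2 ]
moment [ 0.09  0.05 -0.01]
opening 10.74
joints [ 12.58  16.69 -23.16 128.07  10.83  37.02 -93.36]
tau [-1.500e-01 -3.690e+01 -1.960e+00 -1.852e+01 -2.000e-02 -1.000e-02
 -3.600e-01]
```

Emit:
arm_command(motion="0 0.02 0 0 0.06 0 0;0 0.04 0 0 0.12 0 0;0 0.06 0 0 0.18 0 0;0 0.08 0 0 0.24 0 0;0 0.1 0 0 0.26 0 0;0 0.1 0 0 0.26 0 0")

```text
clock: 14.4
tcp_pos: [420.9, -5.1, 97.4]
eef_rot: [-90.0, 0.0, -179.9]
wrist_force: [-0.6, -0.7, 3.9]
opening: 11.0
```

```bash
python3 st.py
```

```text
clock 14.4
tcp_pos [420.87  -5.13  97.43]
eef_rot [-8.9990e+01  3.0000e-02 -1.7985e+02]
wrist_force [-0.61 -0.69  3.94]
moment [-0.02  0.17 -0.03]
opening 11.02
joints [   9.83   16.44  -20.04  128.25    9.38   36.6  -106.86]
tau [-2.100e-01 -3.531e+01 -1.510e+00 -1.769e+01 -2.000e-02 -2.200e-01
 -3.400e-01]
```

Emit:
arm_command(motion="0 0.02 0 0 0.06 0 0;0 0.03 0 0 0.1 0 0;0 0.04 0 0 0.14 0 0;0 0.05 0 0 0.18 0 0;0 0.05 0 0 0.18 0 0")

```text
clock: 14.82
tcp_pos: [421.3, -5.1, 97.2]
eef_rot: [-90.0, 0.1, 169.8]
wrist_force: [1.0, -1.0, 6.7]
opening: 11.3
```

```bash
python3 st.py
```

```text
clock 14.82
tcp_pos [421.26  -5.08  97.22]
eef_rot [-9.000e+01  8.000e-02  1.698e+02]
wrist_force [ 0.95 -1.03  6.66]
moment [-0.07  0.12  0.04]
opening 11.33
joints [   7.93   16.26  -17.88  128.36    8.38   36.35 -116.24]
tau [ -0.15 -34.34  -1.14 -17.    -0.08  -0.23  -0.51]
```

Emit:
arm_command(motion="0 0.01 0 0 0.05 0 0;0 0.02 0 0 0.1 0 0;0 0.03 0 0 0.14 0 0;0 0.03 0 0 0.14 0 0")

```text
clock: 15.15
tcp_pos: [421.2, -5.3, 96.9]
eef_rot: [-90.0, 0.1, 161.8]
wrist_force: [-0.3, -0.2, 7.7]
opening: 11.1
```

```bash
python3 st.py;python3 look.py 10;python3 - <<'E'
import cv2,numpy as np
i=np.load("side10.npz")["image"]; cv2.imwrite("pics/s10.png",cv2.resize(i[165:215,220:270],None,fx=10,fy=10,interpolation=cv2.INTER_CUBIC))
E
```

```text
clock 15.15
tcp_pos [421.15  -5.31  96.9 ]
eef_rot [-8.9990e+01  7.0000e-02  1.6178e+02]
wrist_force [-0.28 -0.15  7.72]
moment [-0.23  0.19  0.12]
opening 11.15
joints [   6.45   16.14  -16.19  128.47    7.61   36.18 -123.5 ]
tau [ -0.41 -34.24  -1.23 -17.1   -0.29  -0.35  -0.61]
15.15 [421.15004643  -5.31130945  96.90300915] [-8.99928740e+01  6.64453320e-02  1.61778688e+02] [-0.3 -0.2  7.7] [-0.23  0.19  0.12] 11.145681783359127 [   6.5   16.1  -16.2  128.5    7.6   36.2 -123.5]
[421.15764694  -5.31077308  96.90753909] [-8.99981356e+01  6.65729809e-02  1.61875774e+02]
```

View pics/s10.png

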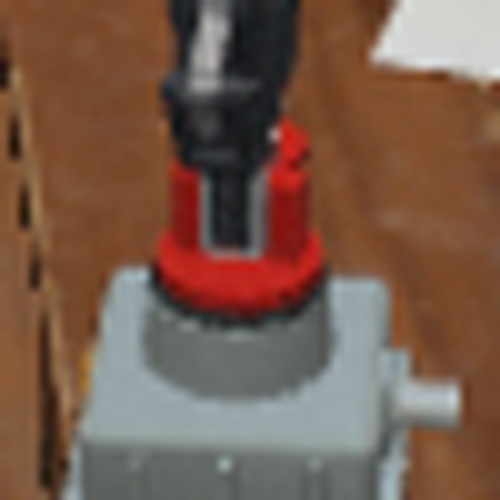

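Emit:
arm_command(motion="0 0.01 0 0 0.04 0 0;0 0.01 0 0 0.08 0 0;0 0.02 0 0 0.11 0 0;0 0.02 0 0 0.11 0 0")

```text
clock: 15.58
tcp_pos: [421.1, -5.4, 96.6]
eef_rot: [-90.0, 0.1, 155.5]
wrist_force: [0.1, -1.6, 6.8]
opening: 10.8
```

```bash
python3 st.py
```

```text
clock 15.58
tcp_pos [421.11  -5.38  96.62]
eef_rot [-8.9990e+01  7.0000e-02  1.5554e+02]
wrist_force [ 0.1  -1.55  6.82]
moment [-0.28  0.14  0.3 ]
opening 10.77
joints [   5.31   16.07  -14.89  128.56    7.02   36.04 -129.16]
tau [ -0.36 -34.64  -1.13 -17.24  -0.46  -0.3   -0.64]
```

Torque is about 0.30 N m after roughly 84° of turning, and the head is down on the ring, so it is snug. I'll release and rise.

Emit:
arm_command(motion="0 -0.05 0 0 0 0 0.5;0 -0.05 0 0 0 0 0.5;0 -0.05 0 0 0 0 0.5;0 -0.05 0 0 0 0 0.5;0 -0.05 0 0 0 0 0.5;0 -0.05 0 0 0 0 0.6;0 -1 0 0 0 0 0.6;0 -2.5 0 0 0 0 0.6;0 -4.5 0 0 0 0 0.6;0 -7 0 0 0 0 0.6;0 -9.5 0 0 0 0 0.6;0 -12 0 0 0 0 0.6")

```text
clock: 16.58
tcp_pos: [420.3, -5.0, 218.0]
eef_rot: [-90.0, 0.0, 155.4]
wrist_force: [1.3, -0.1, -1.1]
opening: 51.3
```

```bash
python3 st.py;python3 look.py 11
```

```text
clock 16.58
tcp_pos [420.26  -4.99 218.04]
eef_rot [-9.0010e+01  1.0000e-02  1.5543e+02]
wrist_force [ 1.32 -0.11 -1.14]
moment [ 0.   -0.01 -0.03]
opening 51.28
joints [   7.48    4.8   -16.02  121.92    1.64   53.47 -124.03]
tau [ -0.42 -28.52  -0.55 -23.83   0.16  -0.86  -0.19]
16.58 [420.26162408  -4.99174895 218.03634169] [-9.00135222e+01  5.21613960e-03  1.55431563e+02] [ 1.3 -0.1 -1.1] [ 0.   -0.01 -0.03] 51.284169313371095 [   7.5    4.8  -16.   121.9    1.6   53.5 -124. ]
[423.14165989  -4.7795799  220.52707887] [-90.20267903   0.40465076 155.40838427]
```

View pics/l11.png

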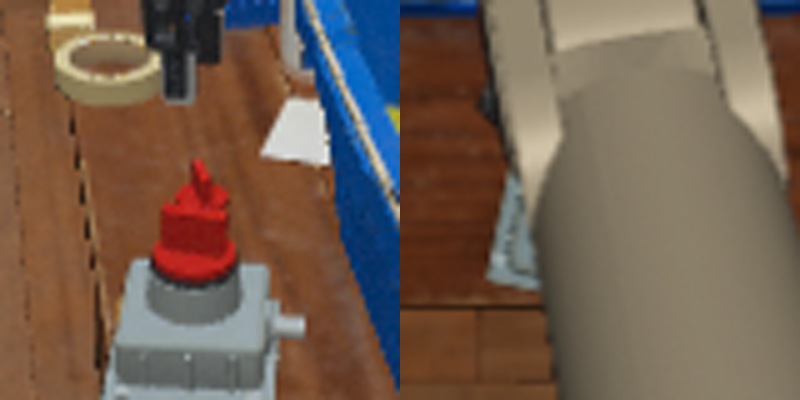

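Emit:
arm_command(motion="1.7 0 -3.6 0 0 0 0.6;3.3 0 -7.2 0 0 0 0.6;5 0 -11 0 0 0 0.6;6.6 0 -14.5 0 0 0 0.6;8.3 0 -18.2 0 0 0 0.6;10 0 -21.8 0 0 0 0.6;10 0 -21.8 0 0 0 0.6;10 0 -21.8 0 0 0 0.6")

```text
clock: 17.35
tcp_pos: [419.4, 237.1, 216.0]
eef_rot: [-90.0, -0.1, 155.7]
wrist_force: [-0.0, -1.0, -0.6]
opening: 51.0
```

```bash
python3 look.py 12; python3 - <<'E'
from sm import *
T=dict(np.load("top12.npz"));S=dict(np.load("side12.npz"))
o=(242,180); I=up(T,*o,28,28); m=(I[...,2]-I[...,1]>65); c,e=fit(m); u=toimg(e[0],*o); print("head top",u,np.array(e[1])/10,onz(T,u,93))
cv2.imwrite("pics/f12.png",np.hstack([cv2.resize(c_["image"][y:y+36,x:x+36],None,fx=11,fy=11,interpolation=cv2.INTER_CUBIC) for c_,x,y in((S,226,166),(T,239,176))]))
E
```

```text
17.35 [419.39963589 237.11777553 215.98065402] [-9.00141390e+01 -6.83322188e-02  1.55711640e+02] [-0.  -1.  -0.6] [-0.06 -0.04 -0.06] 51.03571887617441 [ -12.7   12.2  -27.2  114.3    6.7   55.1 -157.6]
[420.07248093 233.73328909 215.72371358] [-8.99154057e+01 -2.67362880e-02  1.55395511e+02]
head top [256.18421631 193.21109924] [18.37014618 18.56285095] [421.81595735  -5.04128385  93.        ]
```

View pics/f12.png

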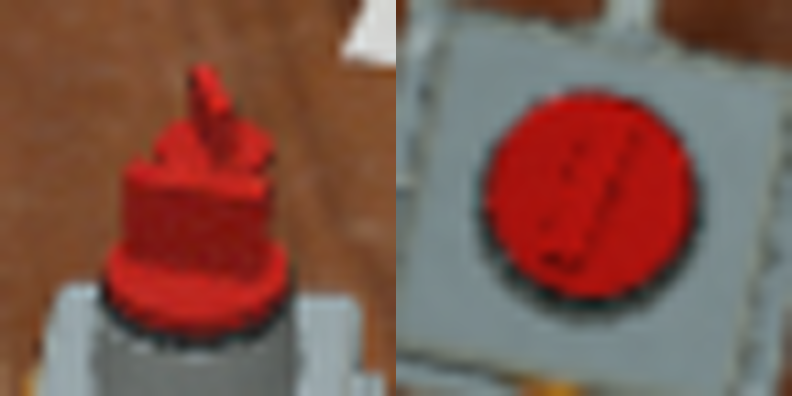

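The wing in the top view still lies at about 156°, matching the 155.5° I left it at, so it has not unwound. The head is centred and seated on the ring, and the gripper is well clear. I'll hand in.

```bash
python3 -c "
from plant import job
print(job.finish_job())"; python3 st.py | head -2
```

```text
the job is handed in; nothing more can be done
None
the job is handed in; nothing more can be done
```

The larger red plug is screwed into the gearbox port, snug on its ring and released, and I have handed the job in at about 17.5 s. The hand-in gave no verdict, so the result rests on my own checks below.

- **Thread start:** Going down at my chosen angle, the lugs passed the ridge level without touching it. The plug came to rest with its shoulder about 2.7 mm above the ring. It was already dropped into the thread start, so I skipped the anticlockwise search.
- **Running in:** I turned it clockwise about 84° with light pressure. The highest vertical force I read was about 8 N. I stopped when the turning moment reached 0.30 N m, inside the 0.1 to 0.4 N m snug range.
- **Final checks that agreed:**
  - The shoulder is roughly 1 mm below the uncompressed ring face, going by the arm's height reading. That implies about 20 N on the ring; I could not measure that force directly.
  - In the top view the head centre is at (421.8, -5.0) mm, about 1 mm from my port estimates.
  - The wing lies at about 156°, against the 155.5° where I let go, so it has not unwound.
  - The gripper is about 240 mm away and touches nothing.
- **Checks that disagreed:** Before insertion, the two cameras differed by about 2 mm on the port's y position. The side view's y for the plug head was off by 6 to 8 mm, and its wing angle by up to about 10°, so I did not use either. I went in midway between the two cameras' y values for the port, and the plug entered with no sideways force.
- **Bystanders:** My path kept clear of them and I felt no stray contact, but I did not measure their positions again at the end.

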